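# Load two pin stands with a gear set in fitting order

## Task

Load the two pin stands for the gearbox fitter by threading the loose parts onto the pins in fitting order. On the tall-pin stand the large gear goes on first, then the plain spacer tube, then the pulley on top; on the short-pin stand the small gear goes on first, then the hexagonal collar on top. Every part must lie flat on the one below it (the first on the base plate), and all must be let go.

Things in the scene. Friction and masses are not known exactly. Their poses are not given: they have to be found in the camera images.
- large_gear: Large steel spur gear, 58 mm over the teeth, 14 mm thick, about 0.16 kg, with a 24 mm round through bore. Loose, lying flat; origin at the centre of its underside, z up. Bystanders may lie close on its left or right; 25 mm is clear towards and away from the robot.
- small_gear: Small steel spur gear, 44 mm over the teeth, 14 mm thick, about 0.09 kg, with a 24 mm round through bore. Loose, lying flat; origin at the centre of its underside, z up. Bystanders may lie close on its left or right; 25 mm is clear towards and away from the robot.
- spacer_tube: Plain round steel spacer tube (thick sleeve), 36 mm outside diameter, 24 mm tall, about 0.1 kg, with a 24 mm round through bore. Loose, lying flat; origin at the centre of its underside, z up. Bystanders may lie close on its left or right; 25 mm is clear towards and away from the robot.
- pulley: Round aluminium belt pulley with smooth rims and a V-groove round it, 52 mm diameter over both rims, 16 mm thick, about 0.09 kg, with a 24 mm round through bore. Loose, lying flat; origin at the centre of its underside, z up. Bystanders may lie close on its left or right; 25 mm is clear towards and away from the robot.
- hex_collar: Hexagonal steel collar, 38 mm across the flats (44 mm across the corners), 12 mm thick, about 0.07 kg, with a 24 mm round through bore. Loose, lying flat; origin at the centre of its underside, z up. Bystanders may lie close on its left or right; 25 mm is clear towards and away from the robot. Its own x axis is square to one pair of flats; the others follow every 60 degrees.
- tall_stand: Pin stand with the tall pin, fixed to the bench: square black base plate 76 x 76 mm, 10 mm thick, and at its centre an upright steel pin 16 mm in diameter that rises 60 mm above the plate's top (70 mm above the bench); the last 12 mm of the pin taper to a 6 mm tip. Origin at the centre of the plate's underside, on the pin's axis, z up. Parts have 4 mm of play all round on the pin.
- short_stand: Pin stand with the short pin, fixed to the bench: round black base plate 76 mm in diameter, 10 mm thick, and at its centre an upright steel pin 16 mm in diameter that rises 38 mm above the plate's top (48 mm above the bench); the last 12 mm of the pin taper to a 6 mm tip. Origin at the centre of the plate's underside, on the pin's axis, z up. Parts have 4 mm of play all round on the pin.
Things that resemble listed ones, but are neither listed nor needed, are in the scene too. Leave any blue or green look-alike of the small_gear alone.

How it is judged:
By the outcome, as a careful person would: the job done as asked, in the order asked, and still so for the second after the job is handed in, with the robot touching nothing.
It also fails if it takes over 106 s, if anything falls off the work surface, if the arm or the gripper's body presses on something with over 40 N, if the wrist force passes 120 N, or if a joint passes its speed limit or range.

## Robot

A 6-joint arm with a two-finger parallel gripper is mounted at the origin on a cart in front of the work surface, level with it; the furniture and walls round the work are solid. World frame = base frame: x ahead of the robot, y to its left, z up, the work surface at z = 0. Lengths are in m, angles in rad, forces in N, time in s.
With the tool pointing down it reaches from about 0.275 to 0.825 m from the base axis. Payload 5.2 kg.
Tool frame: the origin (TCP) lies on the centre line of the jaws, within the pads' length; the fingertips stand 8 mm ahead of it and the grasp point (between the pads) lies 11 mm behind it; z points along the fingers, y is the line along which they close (so a half turn about z gives the same grasp; the last joint's range is limited). The gripper opens to 93 mm and grips with 3 to 60 N. Pads are 15 mm wide; open, the fingers measure 128 mm over their backs; the gripper's body (75 mm by 188 mm) begins 65 mm behind the grasp point.
Start: joints at [0.923, 0.259, 1.535, -0, 1.348, -0.203], TCP at [0.237, 0.496, 0.227] pointing down, gripper open.
Joint ranges: [-3.14, 3.14], [-0.91, 2.08], [0.19, 2.58], [-1.22, 4.36], [0.22, 2.71], [-3.12, 3.12]. Speed limits (rad/s): [2.57, 2.57, 3.14, 3.14, 3.14, 3.14].

## Interface

Orientations are given as a 3x3 rotation matrix whose columns are the frame's x, y, z axes.
In Python, from plant import read_state, camera, job_done, spot_in, pinpoint gives the robot as it stands. The module is installed in compiled form; this text tells all that it offers.
- The arm moves only by the tool inch_along, called after "Request:" by a JSON object that holds its "method" and its "body", one argument or row to a line. Schema: {"type":"object","properties":{"deltas":{"type":"array","items":{"type":"object","properties":{"sx":{"type":"number"},"sy":{"type":"number"},"sz":{"type":"number"},"ax":{"type":"number"},"ay":{"type":"number"},"az":{"type":"number"},"jaw":{"type":"number"}},"additionalProperties":false,"required":["jaw"]},"minItems":1,"maxItems":12},"only":{"type":"string"},"quiet":{"type":"boolean"},"lines":{"type":"string"}},"required":["deltas"],"additionalProperties":false}. deltas is a list of rows, 1 to 12 of them, each an object with the fields sx, sy, sz (the shift in m), ax, ay, az (a rotation vector in rad), jaw (the finger opening in m); a field left out counts as zero (the opening has to be given); each row shifts and turns the commanded pose from where the row before left it, along the tool's axes as they then stand; what a row does not reach is not made up. A row lasts 1/10 s, in which the tool goes at most 0.05 m and 0.15 rad, less where a joint would pass 70% of its speed; a pose out of reach is approached as far as the arm can. The fingers move at their own pace and stop on an object; the grip force is fixed at half the most. Time passes only in rows, so rows that do not move let the fingers close. The tool returns the time, the measured TCP pose, the force, the opening and the grip force at its end. only (a regular expression) keeps the lines of the reply that match it, lines (a string "A,B") keeps lines A to B, and quiet returns only ok. Input that does not fit is refused with a message, and nothing moves.
- read_state(): the state, without advancing time (a new reading comes with each control period).
- camera(name): name is "side" or "top" or "wrist"; returns a dict with "color" (384x512x3 uint8, red, green, blue), "fx", "fy", "cx", "cy" (pixels), "eye" and "rotation" of the camera in the world; the wrist camera has in their place "hand_eye" (4x4, takes a point from camera to tool coordinates, whose origin is the TCP and whose axes are the flange's). Camera axes: x right, y up, looking along -z (the intrinsics and any distortion apply to the point x, -y, -z); pixel columns grow to the right and rows downward; lengths in m; the calibration is good to about 2 mm. The wrist camera is an equidistant fisheye: a pixel r from the principal point sees the ray r / f radians off the axis. A picture is of the moment at which its call begins: read the wrist's pose just before it. There is no depth.
- job_done(): hands the job in; it is judged then, once.
Trained networks look in a picture, given as the dict that the camera call returned (one of the last four; its "shot" number tells which), for a name from the list of things; names that differ only in an ending like _2 or _b are one class to them, and where a whole thing is asked for, a point or a joint stands for the part that bears it (a point fixed in the world has none). Each returns a list of dicts, best first, with "confidence" (0 to 1); they miss things now and then, are a little off and sometimes report something else, mostly with a low value. They report only what shows in the picture. A call takes as long as a camera call. They do not tell look-alikes from the thing itself.
- spot_in(picture, query): "rect" ([left, top, right, bottom] in pixels, round what is visible of it).
- pinpoint(picture, query): "pixel" ([row, column] in pixels: a listed point, or the origin of a listed thing).
The state is a dict: "time": time; "joint_pos": joint angles; "joint_velocities": joint speeds; "tau": joint torques, N m; "position": TCP position; "tcp_rot": TCP orientation; "wrist_force": force on the tool from outside, world axes, zero at the start; "torque": the same for the moment, N m; "width": finger opening in m; "grip_force": force on a finger pad.
Only numpy, scipy, OpenCV 4.12 (cv2) and the standard library are available. Lean on these libraries where they do the work, as an engineer would, in place of code of your own. Each camera call takes 0.05 s, during which the arm holds its last target. There are 200 camera calls.

## Working session

There is one attempt and no reset: what is moved stays moved. The work goes in short steps, Python scripts to look and compute and a tool call to move; the robot and the scene stay as the last step left them, time stands still between calls to the robot, and variables do not carry over. Pictures are saved under pics/ and viewed, at most 19 in all, crops included, and the job is handed in when it is done.

```bash
mkdir -p pics; cat > h.py <<'E'
import numpy as np, cv2
from plant import read_state, camera, job_done, spot_in, pinpoint
NAMES=["large_gear","small_gear","spacer_tube","pulley","hex_collar","tall_stand","short_stand"]
def ray(c,px,st=None):
    r,co=px; x=(co-c["cx"])/c["fx"]; y=(r-c["cy"])/c["fy"]
    if "hand_eye" in c:
        H=np.array(c["hand_eye"]); t=np.hypot(x,y); s=np.sin(t)/t if t>1e-9 else 1
        d=np.array([x*s,-y*s,-np.cos(t)]); R=np.array(st["tcp_rot"])
        return R@H[:3,3]+np.array(st["position"]), R@H[:3,:3]@d
    return np.array(c["eye"]), np.array(c["rotation"])@np.array([x,-y,-1.])
def atz(c,px,z,st=None):
    o,d=ray(c,px,st); return o+d*(z-o[2])/d[2]
def tri(a,b):
    A=0;B=0
    for o,d in (a,b):
        d=d/np.linalg.norm(d);P=np.eye(3)-np.outer(d,d);A=A+P;B=B+P@o
    p=np.linalg.solve(A,B)
    return p,[np.linalg.norm(np.cross(p-o,d/np.linalg.norm(d))) for o,d in (a,b)][0]*2
def save(c,f): cv2.imwrite("pics/"+f,c["color"][:,:,::-1])
E
python3 - <<'E'
from h import *
st=read_state();print(st)
for n in("top","side","wrist"):
    c=camera(n);save(c,n+"0.png");print(n,{k:np.round(v,3).tolist() for k,v in c.items() if k not in("color",)})
    for q in NAMES:
        print(q,[(np.round(p["pixel"],1).tolist(),round(p["confidence"],2),np.round(atz(c,p["pixel"],0,st),3)[:2].tolist()) for p in pinpoint(c,q)],[(np.round(p["rect"]).tolist(),round(p["confidence"],2)) for p in spot_in(c,q)])
E
```

```text
{'time': 0.0, 'joint_pos': array([ 9.23233250e-01,  2.59309644e-01,  1.53607999e+00, -1.33458801e-05,
        1.34798410e+00, -2.02797078e-01]), 'joint_velocities': array([ 1.21682914e-04,  1.14406843e-06, -4.64692390e-04,  6.91167789e-04,
       -8.39882080e-04, -8.61262406e-04]), 'tau': array([-2.19652946e-03, -4.37303281e+01, -2.84001017e+01,  7.14464206e-02,
        4.15224920e-02, -2.26817083e-04]), 'position': array([0.23629135, 0.49606902, 0.22583688]), 'tcp_rot': array([[-9.02712458e-01,  4.30243054e-01, -1.06404706e-03],
       [ 4.30244231e-01,  9.02711394e-01, -1.42836472e-03],
       [ 3.45983406e-04, -1.74720273e-03, -9.99998414e-01]]), 'wrist_force': array([-0.18913165, -0.36796036, -0.33287563]), 'torque': array([-0.01127465, -0.00940944, -0.00644597]), 'grip_force': 0.0, 'width': 0.09298181297301514}
top {'fx': 397.834, 'fy': 397.834, 'cx': 246.249, 'cy': 189.352, 'eye': [0.435, 0.018, 1.023], 'rotation': [[-0.005, 0.992, -0.13], [-0.999, -0.001, 0.032], [0.032, 0.13, 0.991]], 'shot': 1}
large_gear [([171.7, 316.0], 0.84, [0.616, -0.198]), ([237.8, 169.9], 0.56, [0.44
[... 1464 characters left out ...]
646, 0.206])] [([186.0, 265.0, 213.0, 292.0], 0.8)]
tall_stand [([159.9, 272.3], 0.89, [0.483, -0.223])] [([255.0, 136.0, 292.0, 170.0], 0.67)]
short_stand [([261.5, 320.7], 0.8, [0.445, 0.17])] [([300.0, 238.0, 344.0, 280.0], 0.55)]
wrist {'fx': 297.319, 'fy': 297.319, 'cx': 257.634, 'cy': 189.038, 'hand_eye': [[0.001, 0.961, 0.277, 0.077], [1.0, -0.001, -0.001, 0.0], [-0.0, 0.277, -0.961, -0.159], [0.0, 0.0, 0.0, 1.0]], 'shot': 3}
large_gear [] []
small_gear [] []
spacer_tube [] []
pulley [([336.9, 150.4], 0.69, [0.439, 0.18])] []
hex_collar [] []
tall_stand [] [([140.0, 324.0, 168.0, 349.0], 0.61)]
short_stand [([339.2, 149.9], 0.62, [0.443, 0.175])] [([140.0, 324.0, 169.0, 349.0], 0.65)]
```

```bash
python3 - <<'E'
import cv2
a=cv2.imread("pics/top0.png")[110:270,120:360];cv2.imwrite("pics/topc.png",cv2.resize(a,None,fx=3.3,fy=3.3,interpolation=2))
a=cv2.imread("pics/side0.png")[110:310,130:370];cv2.imwrite("pics/sidec.png",cv2.resize(a,None,fx=3,fy=3,interpolation=2))
E
```

```text
(no output)
```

View pics/topc.png

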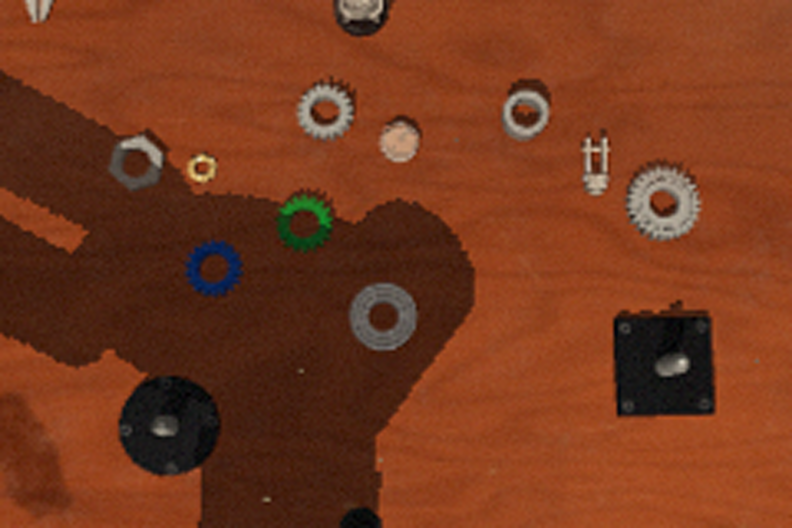

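View pics/sidec.png

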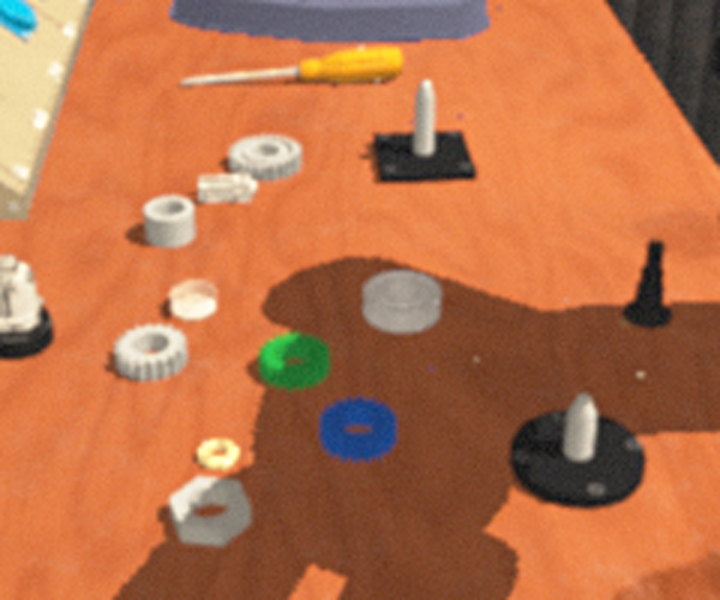

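The views agree. Pixels are (row, col) in the full top image:
- **Large gear:** (171, 321)
- **Spacer tube:** (143, 279)
- **Pulley:** (206, 236)
- **Hex collar:** (159, 161)
- **Tall stand:** (221, 321)
- **Short stand:** (239, 170)

There are three small gears: silver at (144, 219), green at (177, 213) and blue at (191, 185). The silver one is the one meant, since steel is unpainted and the coloured ones are the look-alikes. The enlarged top crop confirms it.

Next I turn the jaws so they close along world x and move towards the large gear.

Request:
{"method": "inch_along", "body": {
  "deltas": [
    {"az":0.15, "jaw":0.068},
    {"az":0.15, "jaw":0.068},
    {"az":0.15, "jaw":0.068},
    {"az":0.15, "jaw":0.068},
    {"az":0.15, "jaw":0.068},
    {"az":0.15, "jaw":0.068},
    {"az":0.15, "jaw":0.068},
    {"az":0.076, "jaw":0.068}
  ]
}}

```text
time: 3.05
position: [0.2366, 0.4965, 0.2267]
tcp_rot: [[0.005, 1.0, -0.0], [1.0, -0.005, -0.0], [-0.0, -0.0, -1.0]]
wrist_force: [-0.2, 0.3, 0.2]
width: 0.0677
grip_force: 0.0
```

Request:
{"method": "inch_along", "body": {
  "deltas": [
    {"sx":-0.04, "sy":0.025, "jaw":0.068},
    {"sx":-0.04, "sy":0.025, "jaw":0.068},
    {"sx":-0.04, "sy":0.025, "jaw":0.068},
    {"sx":-0.04, "sy":0.025, "jaw":0.068},
    {"sx":-0.04, "sy":0.025, "jaw":0.068},
    {"sx":-0.04, "sy":0.025, "jaw":0.068},
    {"sx":-0.04, "sy":0.025, "jaw":0.068},
    {"sx":-0.04, "sy":0.025, "jaw":0.068},
    {"sx":-0.04, "sy":0.025, "jaw":0.068},
    {"sx":-0.04, "sy":0.025, "jaw":0.068},
    {"sx":-0.04, "sy":0.025, "jaw":0.068},
    {"sx":-0.04, "sy":0.025, "jaw":0.068}
  ]
}}

```text
time: 4.25
position: [0.5374, 0.0146, 0.2268]
tcp_rot: [[0.0, 1.0, 0.001], [1.0, -0.0, 0.0], [0.0, 0.001, -1.0]]
wrist_force: [1.1, 0.1, 0.6]
width: 0.0684
grip_force: 0.0
```

```bash
cat > look.py <<'E'
# usage: look.py file name...   wrist look
import sys; from h import *
ZO=dict(large_gear=0,small_gear=0,spacer_tube=0,pulley=0,hex_collar=0,tall_stand=0,short_stand=0)
st=read_state();c=camera("wrist");save(c,sys.argv[1]);print(np.round(st["position"],4),np.round(st["tcp_rot"],3).tolist(),round(st["time"],2))
for q in sys.argv[2:] or NAMES:
    print(q,[(np.round(p["pixel"],1).tolist(),round(p["confidence"],2),np.round(atz(c,p["pixel"],0,st),4)[:2].tolist()) for p in pinpoint(c,q)],
      [(np.round(p["rect"]).tolist(),round(p["confidence"],2)) for p in spot_in(c,q)])
E
python3 look.py w1.png
```

```text
[0.5374 0.0146 0.2268] [[0.0, 1.0, 0.001], [1.0, -0.0, 0.0], [0.0, 0.001, -1.0]] 4.25
large_gear [] [([289.0, 312.0, 323.0, 319.0], 0.69)]
small_gear [([136.5, 367.6], 0.93, [0.6869, 0.0555]), ([65.1, 277.4], 0.89, [0.5626, 0.1454]), ([121.3, 309.7], 0.87, [0.6053, 0.0728]), ([302.3, 229.5], 0.16, [0.4925, -0.2084])] [([263.0, 49.0, 296.0, 80.0], 0.81), ([291.0, 106.0, 325.0, 133.0], 0.65)]
spacer_tube [([238.3, 356.6], 0.6, [0.6851, -0.0951])] [([349.0, 231.0, 374.0, 260.0], 0.58)]
pulley [([165.4, 250.6], 0.77, [0.5283, 0.0137])] [([227.0, 145.0, 269.0, 188.0], 0.72), ([325.0, 8.0, 360.0, 40.0], 0.53)]
hex_collar [([22.1, 341.5], 0.87, [0.6477, 0.2097])] [([326.0, 8.0, 360.0, 40.0], 0.59)]
tall_stand [([303.2, 227.6], 0.73, [0.4894, -0.2104]), ([23.7, 340.9], 0.24, [0.6469, 0.2073])] [([207.0, 310.0, 251.0, 335.0], 0.96)]
short_stand [([46.1, 183.3], 0.8, [0.4409, 0.1743]), ([304.0, 305.2], 0.58, [0.6151, -0.2133])] [([155.0, 18.0, 215.0, 73.0], 0.57), ([325.0, 8.0, 357.0, 41.0], 0.52)]
```

Request:
{"method": "inch_along", "body": {
  "deltas": [
    {"sx":-0.045, "sy":0.01, "jaw":0.068},
    {"sx":-0.045, "sy":0.01, "jaw":0.068},
    {"sx":-0.045, "sy":0.01, "jaw":0.068},
    {"sx":-0.045, "sy":0.01, "sz":0.02, "jaw":0.068},
    {"sz":0.02, "jaw":0.068},
    {"jaw":0.068}
  ]
}}

```text
time: 5.6
position: [0.5748, -0.1639, 0.1835]
tcp_rot: [[0.003, 1.0, -0.006], [1.0, -0.003, 0.003], [0.003, -0.006, -1.0]]
wrist_force: [0.6, 0.4, -0.3]
width: 0.0679
grip_force: 0.0
```

```bash
python3 look.py w2.png large_gear tall_stand spacer_tube
```

```text
[ 0.5748 -0.1639  0.1835] [[0.003, 1.0, -0.006], [1.0, -0.003, 0.003], [0.003, -0.006, -1.0]] 5.6
large_gear [([209.2, 287.6], 0.87, [0.6105, -0.2101])] [([266.0, 190.0, 316.0, 233.0], 0.77)]
tall_stand [([205.2, 189.0], 0.98, [0.4885, -0.2053])] [([156.0, 179.0, 218.0, 238.0], 0.83)]
spacer_tube [([117.4, 354.5], 0.7, [0.6882, -0.0965]), ([22.0, 217.1], 0.51, [0.5276, 0.0146])] [([339.0, 106.0, 373.0, 138.0], 0.9)]
```

View pics/w2.png

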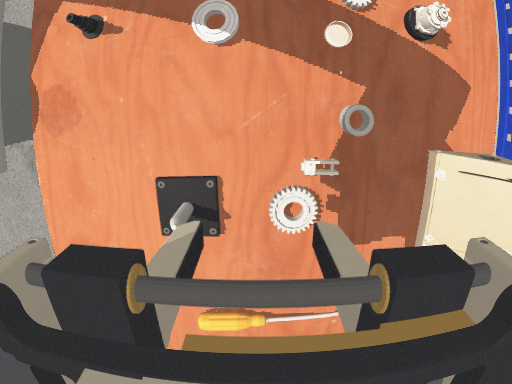

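The wrist view shows the large gear at pixel (210, 293), the tall stand at (206, 188) with its pin leaning up in view, and a small clamp at (167, 320) to the gear's left. A cream box stands to the far right. I move over the gear.

Request:
{"method": "inch_along", "body": {
  "deltas": [
    {"sx":-0.023, "sy":0.018, "sz":0.035, "jaw":0.068},
    {"sx":-0.023, "sy":0.018, "sz":0.035, "jaw":0.068},
    {"sz":0.03, "jaw":0.068},
    {"jaw":0.068},
    {"jaw":0.068}
  ]
}}

```text
time: 6.45
position: [0.6126, -0.2086, 0.0873]
tcp_rot: [[-0.001, 1.0, -0.001], [1.0, 0.001, 0.0], [0.0, -0.001, -1.0]]
wrist_force: [-0.1, 0.2, 0.4]
width: 0.0675
grip_force: 0.0
```

```bash
python3 look.py w3.png large_gear tall_stand
```

```text
[ 0.6126 -0.2086  0.0873] [[-0.001, 1.0, -0.001], [1.0, 0.001, 0.0], [0.0, -0.001, -1.0]] 6.45
large_gear [] [([223.0, 168.0, 296.0, 231.0], 0.58)]
tall_stand [([190.9, 126.0], 0.83, [0.4909, -0.204])] [([83.0, 153.0, 164.0, 237.0], 0.62)]
```

View pics/w3.png

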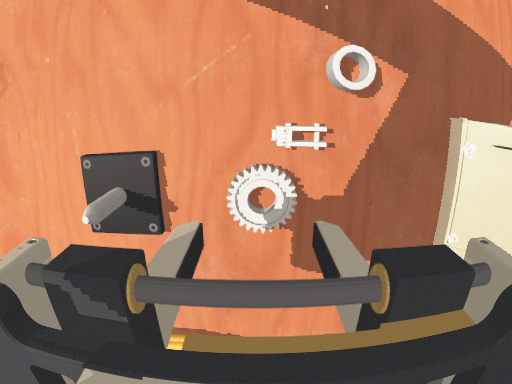

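The gear is at (198, 262). The stand plate's bolts are at (163, 86), (161, 146) and (227, 156), and the pin tip is at about (217, 90).

```bash
python3 - <<'E'
from h import *
c=camera("wrist");st=read_state()
R2=np.array([[0.003,1,-.006],[1,-.003,.003],[.003,-.006,-1]]);s2=dict(position=[.5748,-.1639,.1835],tcp_rot=R2)
print("tri gear",tri(ray(c,(198,262),st),ray(c,(209.5,293.5),s2)))
# segment: silver in w3/w2
for f,s,box in(("w3.png",st,(150,240,215,310)),("w2.png",s2,(178,242,262,325))):
    im=cv2.imread("pics/"+f);r0,r1,c0,c1=box;h=cv2.cvtColor(im,cv2.COLOR_BGR2HSV)[r0:r1,c0:c1]
    m=((h[...,1]<70)&(h[...,2]>90)).astype(np.uint8)
    n,l,stt,cen=cv2.connectedComponentsWithStats(m);i=1+np.argmax(stt[1:,4])
    pts=np.argwhere(l==i)[:,::-1].astype(np.float32);(x,y),r=cv2.minEnclosingCircle(pts)
    print(f,stt[i],(y+r0,x+c0),r,atz(c,(y+r0,x+c0),.010,s)[:2])
print("box edge",[np.round(atz(c,p,0,st),3) for p in((119,455),(236,440))])
print("plate",[np.round(atz(c,p,.01,st),4) for p in((163,86),(161,146),(227,156))], "tip",atz(c,(217,90),.07,st))
E
```

```text
tri gear (array([ 6.17583417e-01, -2.11001453e-01, -7.82620790e-05]), np.float64(0.0009065048114333224))
w3.png [  12   13   70   70 3088] (197.79792022705078, 261.2986640930176) 35.26583480834961 [ 0.61665223 -0.20802948]
w2.png [   7    7   49   49 1549] (209.28991508483887, 292.8865547180176) 24.700241088867188 [ 0.61573781 -0.20664609]
box edge [array([ 0.805, -0.133,  0.   ]), array([ 0.807, -0.255, -0.   ])]
plate [array([ 0.4569, -0.1758,  0.01  ]), array([ 0.5187, -0.1757,  0.01  ]), array([ 0.5218, -0.2362,  0.01  ])] tip [ 0.492807   -0.20408791  0.07      ]
```

Request:
{"method": "inch_along", "body": {
  "deltas": [
    {"sy":0.004, "sz":0.03, "jaw":0.068},
    {"sz":0.03, "jaw":0.068},
    {"sz":0.015, "jaw":0.068},
    {"jaw":0.068},
    {"jaw":0.05},
    {"jaw":0.05},
    {"jaw":0.05},
    {"jaw":0.05}
  ]
}}

```text
time: 7.55
position: [0.6172, -0.2097, 0.0131]
tcp_rot: [[0.0, 1.0, 0.002], [1.0, -0.0, -0.001], [-0.001, 0.002, -1.0]]
wrist_force: [-1.4, 0.3, 4.5]
width: 0.0576
grip_force: 30.0
```

Request:
{"method": "inch_along", "body": {
  "deltas": [
    {"sz":-0.03, "jaw":0.05},
    {"sz":-0.04, "jaw":0.05},
    {"sz":-0.04, "jaw":0.05},
    {"sy":-0.03, "jaw":0.05},
    {"sy":-0.035, "jaw":0.05},
    {"sy":-0.035, "jaw":0.05},
    {"sy":-0.025, "jaw":0.05},
    {"jaw":0.05},
    {"jaw":0.05}
  ]
}}

```text
time: 8.45
position: [0.4917, -0.2095, 0.1223]
tcp_rot: [[0.001, 1.0, 0.001], [1.0, -0.001, -0.001], [-0.001, 0.001, -1.0]]
wrist_force: [1.1, 0.3, -2.2]
width: 0.0578
grip_force: 30.0
```

```bash
python3 look.py w4.png large_gear tall_stand
```

```text
[ 0.4917 -0.2095  0.1223] [[0.001, 1.0, 0.001], [1.0, -0.001, -0.001], [-0.001, 0.001, -1.0]] 8.45
large_gear [([229.5, 254.9], 0.84, [0.4891, -0.2564])] [([206.0, 189.0, 309.0, 280.0], 0.95)]
tall_stand [([184.8, 256.2], 0.69, [0.4905, -0.2087])] [([215.0, 143.0, 295.0, 223.0], 0.68)]
```

View pics/w4.png

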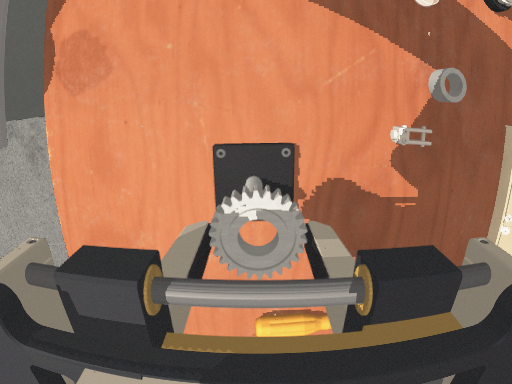

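The held gear's bore is at (232, 258). The pin tip shows at about (180, 254) and the plate bolts at (153, 221) and (152, 286).

```bash
python3 - <<'E'
from h import *
c=camera("wrist");st=read_state();p=st["position"];print(p)
print("plate",[np.round(atz(c,q,.01,st),4) for q in((153,221),(152.5,286))], "tip",atz(c,(180,254),.068,st),"bore",atz(c,(232,258),p[2],st))
E
```

```text
[ 0.49226781 -0.20927453  0.12160016]
plate [array([ 0.4584, -0.1751,  0.01  ]), array([ 0.5183, -0.1746,  0.01  ])] tip [ 0.48952749 -0.18608291  0.068     ] bore [ 0.49241975 -0.20371296  0.12160016]
```

Request:
{"method": "inch_along", "body": {
  "deltas": [
    {"sy":-0.003, "sz":0.02, "jaw":0.05},
    {"sz":0.02, "jaw":0.05},
    {"sz":0.015, "jaw":0.05},
    {"jaw":0.05},
    {"jaw":0.05}
  ]
}}

```text
time: 9.25
position: [0.4889, -0.2092, 0.0667]
tcp_rot: [[-0.0, 1.0, -0.0], [1.0, 0.0, 0.0], [0.0, -0.0, -1.0]]
wrist_force: [0.5, 0.1, -1.6]
width: 0.0577
grip_force: 30.0
```

```bash
python3 look.py w5.png
```

```text
[ 0.4889 -0.2092  0.0667] [[-0.0, 1.0, -0.0], [1.0, 0.0, 0.0], [0.0, -0.0, -1.0]] 9.25
large_gear [([233.5, 256.1], 0.77, [0.4876, -0.2352])] [([206.0, 190.0, 306.0, 280.0], 0.84)]
small_gear [] []
spacer_tube [([84.6, 475.9], 0.79, [0.6867, -0.0978])] [([464.0, 65.0, 504.0, 110.0], 0.8)]
pulley [] []
hex_collar [] []
tall_stand [([200.0, 257.3], 0.61, [0.4885, -0.2058])] [([207.0, 155.0, 306.0, 247.0], 0.87)]
short_stand [] []
```

View pics/w5.png

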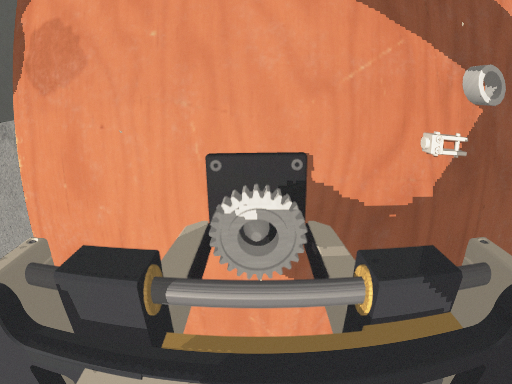

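The pin tip is inside the bore, at about (229, 256) against the bore centre (232, 258). So I shift about 2 mm and lower the gear.

Request:
{"method": "inch_along", "body": {
  "deltas": [
    {"sx":0.002, "sy":-0.001, "sz":0.015, "jaw":0.05},
    {"sz":0.015, "jaw":0.05},
    {"sz":0.008, "jaw":0.05},
    {"sz":0.004, "jaw":0.05},
    {"jaw":0.05}
  ]
}}

```text
time: 10.5
position: [0.4874, -0.2072, 0.0244]
tcp_rot: [[0.0, 1.0, -0.001], [1.0, -0.0, 0.0], [0.0, -0.001, -1.0]]
wrist_force: [0.8, -0.3, -1.9]
width: 0.0576
grip_force: 30.0
```

Request:
{"method": "inch_along", "body": {
  "deltas": [
    {"jaw":0.068},
    {"jaw":0.068},
    {"sz":-0.03, "jaw":0.068},
    {"sz":-0.04, "jaw":0.068},
    {"sz":-0.04, "jaw":0.05},
    {"sx":0.04, "sy":0.022, "jaw":0.05},
    {"sx":0.04, "sy":0.022, "jaw":0.05},
    {"jaw":0.05}
  ]
}}

```text
time: 11.3
position: [0.5338, -0.1234, 0.1362]
tcp_rot: [[-0.004, 1.0, 0.003], [1.0, 0.004, 0.001], [0.001, 0.003, -1.0]]
wrist_force: [-0.7, 0.5, -0.1]
width: 0.0503
grip_force: 0.0
```

```bash
python3 look.py w6.png spacer_tube large_gear; python3 - <<'E'
import cv2
a=cv2.imread("pics/w6.png");b=cv2.imread("pics/side0.png")[100:200,100:260]
cv2.imwrite("pics/v6.png",cv2.vconcat([a,cv2.resize(b,(512,320))[:200]]))
E
```

```text
[ 0.5338 -0.1234  0.1362] [[-0.004, 1.0, 0.003], [1.0, 0.004, 0.001], [0.001, 0.003, -1.0]] 11.3
spacer_tube [([159.9, 398.1], 0.67, [0.6872, -0.0971])] [([385.0, 146.0, 422.0, 185.0], 0.72)]
large_gear [([259.8, 213.0], 0.7, [0.4839, -0.2149])] [([214.0, 238.0, 243.0, 280.0], 0.79)]
```

View pics/v6.png

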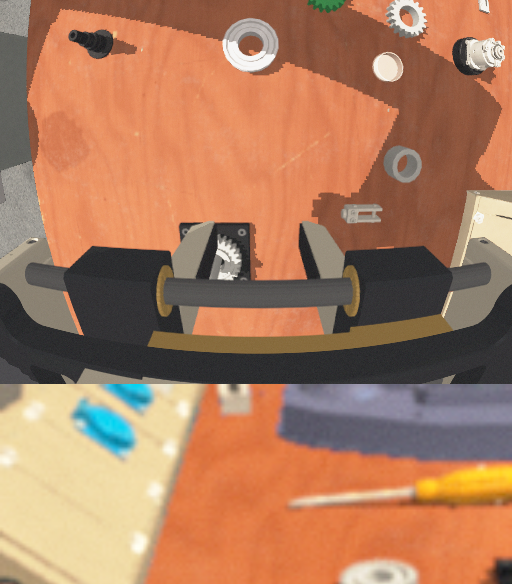

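The large gear lies on the plate round the pin at (258, 228). The spacer is at (163, 402). The cream box's corner is at (191, 467), against (119, 455) in w3 and (151, 429) in w2.

```bash
python3 - <<'E'
from h import *
c=camera("wrist");s6=dict(position=[.5338,-.1234,.1362],tcp_rot=np.array([[-.004,1,.003],[1,.004,.001],[.001,.003,-1]]))
s3=dict(position=[.6126,-.2086,.0873],tcp_rot=np.array([[-.001,1,-.001],[1,.001,0],[0,-.001,-1]]))
s2=dict(position=[.5748,-.1639,.1835],tcp_rot=np.array([[0.003,1,-.006],[1,-.003,.003],[.003,-.006,-1]]))
for a,b in (((191,467),(s6)),((151,429),(s2))): print(tri(ray(c,a,b),ray(c,(119,455),s3)))
print("spacer",tri(ray(c,(163,403),s6),ray(c,(67.5,351),s3)),tri(ray(c,(163,403),s6),ray(c,(120,357),s2)),atz(c,(163.5,402.5),.015,s6))
print(read_state()["position"])
E
```

```text
(array([ 0.80044325, -0.13229418, -0.00154765]), np.float64(0.004275424147889651))
(array([ 0.78367082, -0.13085763,  0.02196621]), np.float64(0.002436506508187432))
spacer (array([ 0.68617765, -0.09780264,  0.01380938]), np.float64(0.00012946034560833858)) (array([ 0.68851815, -0.09887671,  0.00921998]), np.float64(0.0006838136444149773)) [ 0.68504055 -0.09810368  0.015     ]
[ 0.53115984 -0.12833828  0.13474843]
```

Request:
{"method": "inch_along", "body": {
  "deltas": [
    {"sx":0.0075, "sy":0.0385, "jaw":0.048},
    {"sx":0.0075, "sy":0.0385, "jaw":0.048},
    {"sx":0.0075, "sy":0.0385, "jaw":0.048},
    {"sx":0.0075, "sy":0.0385, "sz":0.02, "jaw":0.048},
    {"sz":0.035, "jaw":0.048},
    {"jaw":0.048},
    {"jaw":0.048}
  ]
}}

```text
time: 12.3
position: [0.6842, -0.0981, 0.0789]
tcp_rot: [[0.001, 1.0, -0.003], [1.0, -0.001, 0.001], [0.001, -0.003, -1.0]]
wrist_force: [0.2, -0.7, 0.4]
width: 0.048
grip_force: 0.0
```

```bash
python3 look.py w7.png spacer_tube; python3 - <<'E'
from h import *
im=cv2.imread("pics/w7.png")[150:290,180:340];cv2.imwrite("pics/w7c.png",cv2.resize(im,None,fx=3,fy=3))
E
```

```text
[ 0.6842 -0.0981  0.0789] [[0.001, 1.0, -0.003], [1.0, -0.001, 0.001], [0.001, -0.003, -1.0]] 12.3
spacer_tube [([201.6, 258.9], 0.73, [0.685, -0.1])] [([236.0, 181.0, 283.0, 232.0], 0.89)]
```

View pics/w7c.png

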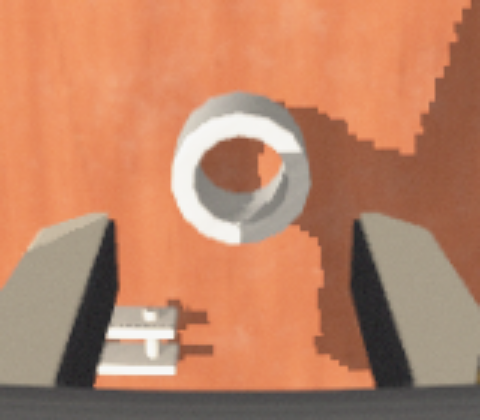

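The spacer sits centred between the jaws, with its bore at (206, 260) in the full picture. I descend and grip it.

Request:
{"method": "inch_along", "body": {
  "deltas": [
    {"sy":0.001, "sz":0.03, "jaw":0.048},
    {"sz":0.025, "jaw":0.048},
    {"sz":0.01, "jaw":0.048},
    {"jaw":0.048},
    {"jaw":0.03},
    {"jaw":0.03},
    {"jaw":0.03},
    {"jaw":0.03},
    {"sz":-0.03, "jaw":0.03},
    {"sz":-0.045, "jaw":0.03},
    {"sz":-0.045, "jaw":0.03}
  ]
}}

```text
time: 13.55
position: [0.6859, -0.097, 0.1354]
tcp_rot: [[-0.0, 1.0, -0.002], [1.0, 0.0, 0.001], [0.001, -0.002, -1.0]]
wrist_force: [0.2, -0.0, 0.2]
width: 0.0349
grip_force: 30.0
```

Request:
{"method": "inch_along", "body": {
  "deltas": [
    {"sx":-0.0217, "sy":-0.0396, "jaw":0.03},
    {"sx":-0.0217, "sy":-0.0396, "jaw":0.03},
    {"sx":-0.0217, "sy":-0.0396, "jaw":0.03},
    {"sx":-0.0217, "sy":-0.0396, "jaw":0.03},
    {"sx":-0.0217, "sy":-0.0396, "jaw":0.03},
    {"sz":0.02, "jaw":0.03},
    {"sz":0.025, "jaw":0.03},
    {"jaw":0.03},
    {"jaw":0.03}
  ]
}}

```text
time: 14.45
position: [0.4885, -0.2057, 0.09]
tcp_rot: [[-0.0, 1.0, -0.001], [1.0, 0.0, 0.0], [0.0, -0.001, -1.0]]
wrist_force: [-0.6, -0.4, -0.2]
width: 0.0346
grip_force: 30.0
```

```bash
python3 look.py w8.png spacer_tube tall_stand; python3 - <<'E'
from h import *
im=cv2.imread("pics/w8.png")[130:300,160:350];cv2.imwrite("pics/w8c.png",cv2.resize(im,None,fx=3,fy=3))
E
```

```text
[ 0.4885 -0.2057  0.09  ] [[-0.0, 1.0, -0.001], [1.0, 0.0, 0.0], [0.0, -0.001, -1.0]] 14.45
spacer_tube [([230.0, 259.7], 0.94, [0.4904, -0.2387])] [([227.0, 206.0, 290.0, 278.0], 0.84)]
tall_stand [([198.3, 259.2], 0.91, [0.4898, -0.2083])] [([214.0, 152.0, 303.0, 244.0], 0.78)]
```

View pics/w8c.png

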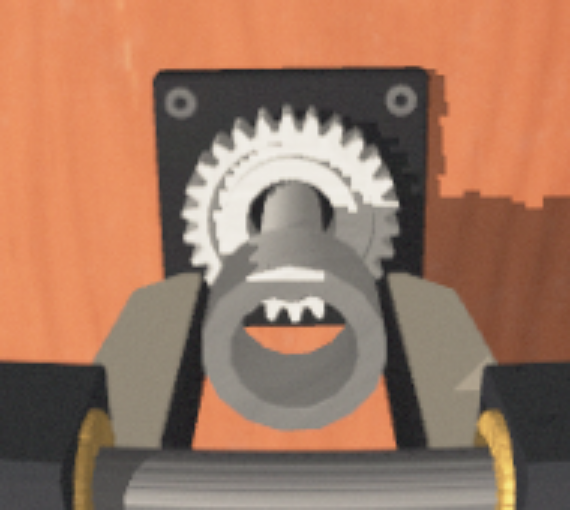

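The spacer is centred above the pin: the pin is at column 257 and the tube at column 258. I lower it.

Request:
{"method": "inch_along", "body": {
  "deltas": [
    {"sz":0.015, "jaw":0.03},
    {"sz":0.015, "jaw":0.03},
    {"sz":0.01, "jaw":0.03},
    {"sz":0.006, "jaw":0.03},
    {"sz":0.003, "jaw":0.03},
    {"jaw":0.03}
  ]
}}

```text
time: 15.3
position: [0.4888, -0.2058, 0.041]
tcp_rot: [[-0.0, 1.0, 0.0], [1.0, 0.0, -0.0], [-0.0, 0.0, -1.0]]
wrist_force: [0.6, 0.5, -1.3]
width: 0.0349
grip_force: 30.0
```

Request:
{"method": "inch_along", "body": {
  "deltas": [
    {"sz":0.0015, "jaw":0.03},
    {"jaw":0.03},
    {"jaw":0.048},
    {"jaw":0.048},
    {"jaw":0.048}
  ]
}}

```text
time: 15.8
position: [0.4888, -0.2059, 0.0394]
tcp_rot: [[0.0, 1.0, 0.0], [1.0, -0.0, -0.0], [-0.0, 0.0, -1.0]]
wrist_force: [-0.3, -0.4, -0.9]
width: 0.0476
grip_force: 0.0
```

Request:
{"method": "inch_along", "body": {
  "deltas": [
    {"sz":-0.03, "jaw":0.05},
    {"sz":-0.035, "jaw":0.06},
    {"sz":-0.035, "jaw":0.062},
    {"sx":0.044, "sy":0.008, "jaw":0.062},
    {"sx":0.044, "sy":0.008, "jaw":0.062},
    {"sx":0.044, "sy":0.008, "jaw":0.062},
    {"sx":0.044, "sy":0.008, "jaw":0.062},
    {"sx":0.01, "sy":0.008, "jaw":0.062},
    {"jaw":0.062},
    {"jaw":0.062}
  ]
}}

```text
time: 16.8
position: [0.5287, -0.0206, 0.1391]
tcp_rot: [[-0.001, 1.0, -0.0], [1.0, 0.001, -0.001], [-0.001, -0.0, -1.0]]
wrist_force: [-0.0, 0.7, 0.4]
width: 0.0621
grip_force: 0.0
```

```bash
python3 look.py w9.png pulley spacer_tube
```

```text
[ 0.5287 -0.0206  0.1391] [[-0.001, 1.0, -0.0], [1.0, 0.001, -0.001], [-0.001, -0.0, -1.0]] 16.8
pulley [([146.3, 255.0], 0.68, [0.5259, 0.0158])] [([201.0, 314.0, 252.0, 337.0], 0.71)]
spacer_tube [([333.8, 224.5], 0.65, [0.4844, -0.2316])] [([212.0, 326.0, 238.0, 339.0], 0.8), ([140.0, 0.0, 213.0, 32.0], 0.66)]
```

View pics/w9.png

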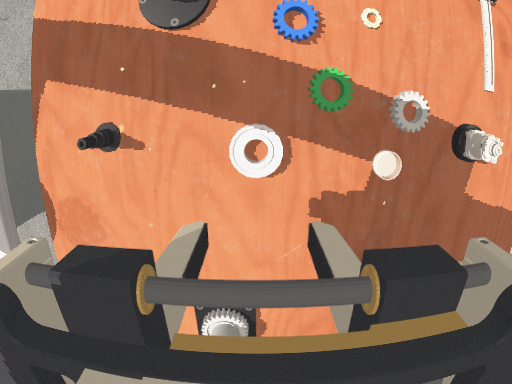

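The pulley is at (151, 256). The silver small gear is at (111, 409), with the green one at (90, 331) and the blue one at (19, 297).

```bash
cat > seg.py <<'E'
# seg.py file r0 r1 c0 c1 ztop : enclosing circle of the silver blob
import sys; from h import *
def seg(f,st,c,r0,r1,c0,c1,z):
    h=cv2.cvtColor(cv2.imread("pics/"+f),cv2.COLOR_BGR2HSV)[r0:r1,c0:c1]
    m=((h[...,1]<75)&(h[...,2]>80)).astype(np.uint8)
    n,l,s,_=cv2.connectedComponentsWithStats(m);i=1+np.argmax(s[1:,4])
    (x,y),r=cv2.minEnclosingCircle(np.argwhere(l==i)[:,::-1].astype(np.float32))
    print(f,(round(y+r0,1),round(x+c0,1)),round(r,1),atz(c,(y+r0,x+c0),z,st)[:2])
a=sys.argv
seg(a[1],read_state(),camera("wrist"),*map(int,a[2:6]),float(a[6]))
print(read_state()["position"])
E
python3 seg.py w9.png 118 185 222 292 0.012; python3 seg.py w9.png 85 140 383 438 0.010
```

```text
w9.png (150.5, 255.6) 27.3 [0.52641429 0.012904  ]
[ 0.52843053 -0.02092852  0.13920201]
w9.png (111.5, 409.0) 21.6 [0.68681191 0.05790104]
[ 0.52843308 -0.02071919  0.13920933]
```

Request:
{"method": "inch_along", "body": {
  "deltas": [
    {"sx":0.034, "sy":-0.002, "sz":0.01, "jaw":0.062},
    {"sz":0.045, "jaw":0.062},
    {"sz":0.04, "jaw":0.062},
    {"sz":0.02, "jaw":0.062},
    {"sz":0.012, "jaw":0.062},
    {"jaw":0.062},
    {"jaw":0.045},
    {"jaw":0.045},
    {"jaw":0.045},
    {"jaw":0.045},
    {"jaw":0.045}
  ]
}}

```text
time: 18.25
position: [0.5277, 0.0139, 0.0136]
tcp_rot: [[-0.0, 1.0, 0.003], [1.0, 0.0, -0.001], [-0.001, 0.003, -1.0]]
wrist_force: [-0.7, -0.0, 6.0]
width: 0.0502
grip_force: 30.0
```

Request:
{"method": "inch_along", "body": {
  "deltas": [
    {"sz":-0.03, "jaw":0.045},
    {"sz":-0.04, "jaw":0.045},
    {"sz":-0.045, "jaw":0.045},
    {"sx":-0.044, "sy":-0.008, "jaw":0.045},
    {"sx":-0.044, "sy":-0.008, "jaw":0.045},
    {"sx":-0.044, "sy":-0.008, "jaw":0.045},
    {"sx":-0.044, "sy":-0.008, "jaw":0.045},
    {"sx":-0.0435, "sy":-0.007, "jaw":0.045},
    {"sz":0.03, "jaw":0.045},
    {"jaw":0.045},
    {"jaw":0.045}
  ]
}}

```text
time: 19.35
position: [0.4868, -0.2044, 0.097]
tcp_rot: [[0.0, 1.0, -0.002], [1.0, -0.0, 0.002], [0.002, -0.002, -1.0]]
wrist_force: [0.2, 0.4, -0.6]
width: 0.05
grip_force: 30.0
```

```bash
python3 look.py w10.png pulley tall_stand spacer_tube; python3 - <<'E'
from h import *
im=cv2.imread("pics/w10.png")[130:300,160:350];cv2.imwrite("pics/w10c.png",cv2.resize(im,None,fx=3,fy=3))
E
```

```text
[ 0.4868 -0.2044  0.097 ] [[0.0, 1.0, -0.002], [1.0, -0.0, 0.002], [0.002, -0.002, -1.0]] 19.35
pulley [] [([217.0, 193.0, 300.0, 283.0], 0.76), ([241.0, 185.0, 282.0, 238.0], 0.7)]
tall_stand [([205.5, 263.3], 0.43, [0.4918, -0.216])] [([218.0, 154.0, 304.0, 239.0], 0.64)]
spacer_tube [([203.6, 260.8], 0.69, [0.4895, -0.2142])] [([245.0, 186.0, 279.0, 239.0], 0.62)]
```

View pics/w10c.png

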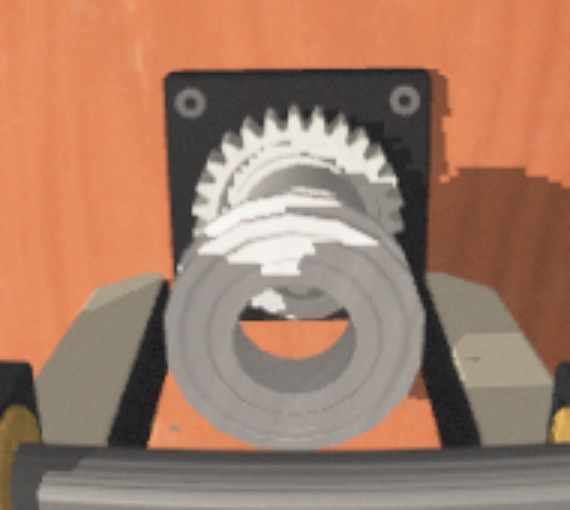

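Request:
{"method": "inch_along", "body": {
  "deltas": [
    {"sx":-0.001, "sy":0.001, "sz":0.01, "jaw":0.045},
    {"sz":0.01, "jaw":0.045},
    {"sz":0.007, "jaw":0.045},
    {"sz":0.005, "jaw":0.045},
    {"jaw":0.045},
    {"jaw":0.045}
  ]
}}

```text
time: 20.3
position: [0.4885, -0.2063, 0.065]
tcp_rot: [[0.0, 1.0, -0.0], [1.0, -0.0, 0.0], [0.0, -0.0, -1.0]]
wrist_force: [0.6, -0.7, -0.6]
width: 0.0501
grip_force: 30.0
```

Request:
{"method": "inch_along", "body": {
  "deltas": [
    {"sz":0.0025, "jaw":0.045},
    {"jaw":0.045}
  ]
}}

```text
time: 20.5
position: [0.4886, -0.2063, 0.0628]
tcp_rot: [[0.0, 1.0, 0.0], [1.0, -0.0, -0.0], [-0.0, 0.0, -1.0]]
wrist_force: [0.5, 0.8, -1.0]
width: 0.0506
grip_force: 30.0
```

Request:
{"method": "inch_along", "body": {
  "deltas": [
    {"jaw":0.062},
    {"jaw":0.062},
    {"jaw":0.062},
    {"sz":-0.03, "jaw":0.062},
    {"sz":-0.03, "jaw":0.06},
    {"sz":-0.015, "jaw":0.056},
    {"sx":0.038, "sy":0.03, "jaw":0.054},
    {"sx":0.038, "sy":0.03, "jaw":0.054},
    {"sx":0.038, "sy":0.03, "jaw":0.054},
    {"sx":0.038, "sy":0.03, "jaw":0.054},
    {"sx":0.038, "sy":0.03, "jaw":0.054},
    {"sx":0.028, "sy":0.03, "jaw":0.054}
  ]
}}

```text
time: 21.7
position: [0.6695, 0.0145, 0.1379]
tcp_rot: [[-0.001, 1.0, 0.0], [1.0, 0.001, 0.0], [0.0, 0.0, -1.0]]
wrist_force: [0.2, -0.4, -0.3]
width: 0.0539
grip_force: 0.0
```

Request:
{"method": "inch_along", "body": {
  "deltas": [
    {"sy":0.018, "jaw":0.054},
    {"jaw":0.054}
  ]
}}

```text
time: 21.9
position: [0.6883, 0.013, 0.1372]
tcp_rot: [[-0.002, 1.0, 0.001], [1.0, 0.002, -0.0], [-0.0, 0.001, -1.0]]
wrist_force: [1.1, 0.2, -0.7]
width: 0.0542
grip_force: 0.0
```

```bash
python3 look.py w11.png small_gear; python3 - <<'E'
from h import *
a=camera("side");b=camera("wrist");save(a,"side1.png")
im=a["color"][130:180,230:310,::-1]
cv2.imwrite("pics/v11.png",cv2.vconcat([b["color"][:,:,::-1],cv2.resize(im,(342,214))[:, :].copy() if 0 else cv2.copyMakeBorder(cv2.resize(im,(342,214)),0,0,0,170,0)]))
E
```

```text
[0.6883 0.013  0.1372] [[-0.002, 1.0, 0.001], [1.0, 0.002, -0.0], [-0.0, 0.001, -1.0]] 21.9
small_gear [([141.5, 259.0], 0.71, [0.6897, 0.0546]), ([124.6, 172.7], 0.65, [0.602, 0.0731]), ([61.8, 139.4], 0.55, [0.5665, 0.141])] [([144.0, 104.0, 188.0, 147.0], 0.69), ([116.0, 36.0, 155.0, 82.0], 0.63), ([235.0, 119.0, 280.0, 159.0], 0.59), ([22.0, 18.0, 76.0, 79.0], 0.36)]
```

View pics/v11.png

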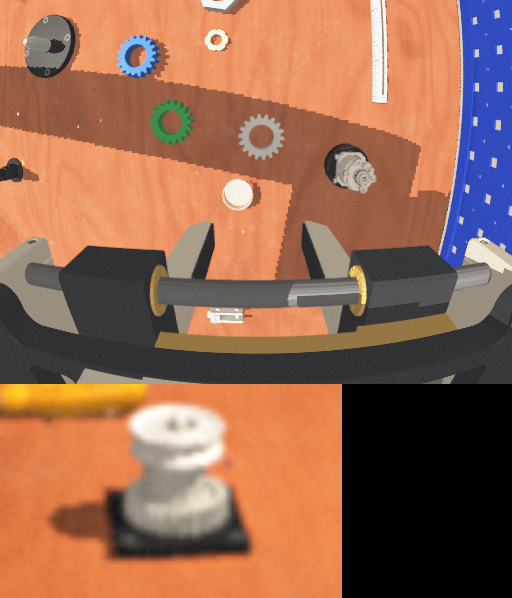

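The side crop shows the tall stack seated: gear, tube and pulley, with the pin tip in the bore. In the wrist view the silver small gear is at (137, 262), the disc is at (194, 238), and a tall fixture is at (165, 352) with its top knob at (180, 367). I check the fixture's height against the gripper body.

```bash
python3 seg.py w11.png 108 165 234 290 0.010; python3 - <<'E'
from h import *
c=camera("wrist");st=read_state();s9=dict(position=[.5287,-.0206,.1391],tcp_rot=np.array([[-.001,1,0],[1,.001,-.001],[-.001,0,-1]]))
print(tri(ray(c,(180,367),st),ray(c,(149,494),s9)))
print(tri(ray(c,(137,262),st),ray(c,(111,409),s9)))
print(atz(c,(194,238),.01,st),atz(c,(157,340),0,st))
E
```

```text
w11.png (138.5, 257.8) 23.1 [0.68567912 0.05657704]
[0.68570788 0.01087958 0.13798097]
(array([0.78357138, 0.02795269, 0.04892937]), np.float64(0.004944217753387967))
(array([0.69001067, 0.05831934, 0.00450163]), np.float64(0.0016599444023293324))
[6.66054246e-01 6.07806883e-04 1.00000000e-02] [0.77134384 0.03752829 0.        ]
```

Request:
{"method": "inch_along", "body": {
  "deltas": [
    {"sx":0.0235, "sy":0.0015, "sz":0.01, "jaw":0.056},
    {"sx":0.0235, "sy":0.001, "sz":0.02, "jaw":0.056},
    {"sz":0.03, "jaw":0.056},
    {"jaw":0.056},
    {"jaw":0.056}
  ]
}}

```text
time: 22.75
position: [0.6886, 0.0582, 0.0778]
tcp_rot: [[0.001, 1.0, -0.001], [1.0, -0.001, -0.0], [-0.0, -0.001, -1.0]]
wrist_force: [0.2, -0.2, 0.2]
width: 0.0559
grip_force: 0.0
```

```bash
python3 look.py w12.png small_gear; python3 seg.py w12.png 165 245 210 300 0.010
```

```text
[0.6886 0.0582 0.0778] [[0.001, 1.0, -0.001], [1.0, -0.001, -0.0], [-0.0, -0.001, -1.0]] 22.75
small_gear [([200.1, 258.1], 0.97, [0.6888, 0.0578]), ([180.4, 153.7], 0.84, [0.5994, 0.0751]), ([101.5, 112.2], 0.78, [0.5647, 0.1448])] [([229.0, 181.0, 284.0, 226.0], 0.9), ([124.0, 156.0, 176.0, 209.0], 0.82), ([83.0, 74.0, 132.0, 126.0], 0.76)]
w12.png (201.7, 257.6) 28.3 [0.69040239 0.05873908]
[0.6902125  0.057984   0.07976323]
```

Aligned. I descend, grip and lift.

Request:
{"method": "inch_along", "body": {
  "deltas": [
    {"sz":0.03, "jaw":0.056},
    {"sz":0.025, "jaw":0.056},
    {"sz":0.0125, "jaw":0.056},
    {"jaw":0.056},
    {"jaw":0.036},
    {"jaw":0.036},
    {"jaw":0.036},
    {"jaw":0.036},
    {"jaw":0.036}
  ]
}}

```text
time: 23.85
position: [0.6898, 0.0586, 0.0114]
tcp_rot: [[-0.0, 1.0, 0.002], [1.0, 0.0, -0.0], [-0.0, 0.002, -1.0]]
wrist_force: [-1.0, -0.6, 5.3]
width: 0.0431
grip_force: 30.0
```

Request:
{"method": "inch_along", "body": {
  "deltas": [
    {"sz":-0.03, "jaw":0.036},
    {"sz":-0.045, "jaw":0.036},
    {"sz":-0.035, "jaw":0.036},
    {"sx":0.02, "sy":-0.045, "jaw":0.036},
    {"sx":0.02, "sy":-0.045, "jaw":0.036},
    {"sx":0.02, "sy":-0.045, "jaw":0.036},
    {"sx":0.02, "sy":-0.045, "jaw":0.036},
    {"sx":0.015, "sy":-0.045, "jaw":0.036},
    {"sy":-0.02, "jaw":0.036},
    {"jaw":0.036},
    {"jaw":0.036}
  ]
}}

```text
time: 24.95
position: [0.4448, 0.1538, 0.1207]
tcp_rot: [[-0.0, 1.0, 0.002], [1.0, 0.0, 0.0], [0.0, 0.002, -1.0]]
wrist_force: [0.9, 0.4, -1.2]
width: 0.0434
grip_force: 30.0
```

```bash
python3 look.py w13.png short_stand small_gear
```

```text
[0.4448 0.1538 0.1207] [[-0.0, 1.0, 0.002], [1.0, 0.0, 0.0], [0.0, 0.002, -1.0]] 24.95
short_stand [([160.5, 258.7], 0.82, [0.446, 0.1792])] [([217.0, 124.0, 298.0, 206.0], 0.74)]
small_gear [([195.2, 371.5], 0.78, [0.563, 0.1443]), ([234.7, 257.3], 0.68, [0.4448, 0.1018]), ([255.3, 396.4], 0.68, [0.6059, 0.0711])] [([356.0, 175.0, 399.0, 221.0], 0.94), ([222.0, 204.0, 298.0, 270.0], 0.59), ([382.0, 239.0, 408.0, 247.0], 0.57)]
```

View pics/w13.png

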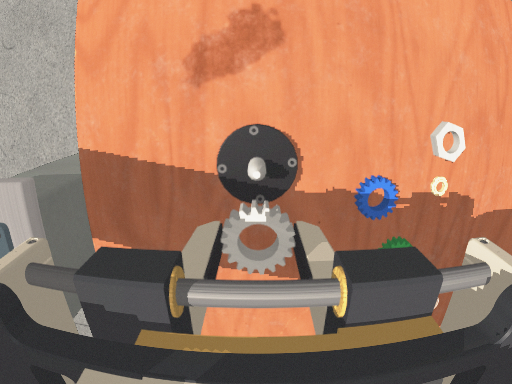

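Held gear's bore is at (238, 258). The short stand's bolts are at (130, 253), (162, 292), (199, 260) and (169, 222), and its pin tip is at about (177, 258). The hex collar is at (141, 448).

```bash
python3 - <<'E'
from h import *
c=camera("wrist");st=read_state();print(st["position"])
P=np.array([atz(c,p,.01,st) for p in((130,253),(199,260),(162,292),(169,222))]);print(P[:2].mean(0),P[2:].mean(0))
print("tip",atz(c,(176,258),.047,st),"bore",atz(c,(238,258),.1235,st))
im=cv2.imread("pics/w13.png")[110:175,415:480];cv2.imwrite("pics/hex.png",cv2.resize(im,None,fx=8,fy=8,interpolation=2))
h=cv2.cvtColor(im,cv2.COLOR_BGR2HSV);m=((h[...,1]<75)&(h[...,2]>80)).astype(np.uint8)
k=max(cv2.findContours(m,0,2)[0],key=cv2.contourArea)[:,0]
W=np.array([atz(c,(y+110,x+415),.009,st)[:2] for x,y in k])
print("hex c",(W.max(0)+W.min(0))/2,W.max(0)-W.min(0))
for a in range(0,60,5):
    w=[np.ptp(W@[np.cos(t),np.sin(t)]) for t in np.deg2rad([a,a+60,a+120])];print(a,np.round(w,4),round(np.mean(w),4))
E
```

```text
[0.44496744 0.15341928 0.12003867]
[0.44397722 0.17622581 0.01      ] [0.44426218 0.17613677 0.01      ]
tip [0.44522324 0.17497407 0.047     ] bore [0.44512304 0.15673523 0.1235    ]
hex c [0.64591415 0.20544771] [0.05041653 0.04159767]
0 [0.0504 0.0447 0.0469] 0.0474
5 [0.0494 0.0431 0.0466] 0.0464
10 [0.0481 0.0411 0.0459] 0.045
15 [0.0465 0.039  0.0452] 0.0436
20 [0.0461 0.0393 0.0455] 0.0436
25 [0.0471 0.0404 0.0471] 0.0449
30 [0.0477 0.0416 0.0486] 0.046
35 [0.048  0.0432 0.0498] 0.047
40 [0.0479 0.0447 0.0507] 0.0477
45 [0.0476 0.0458 0.0512] 0.0482
50 [0.047  0.0465 0.0513] 0.0483
55 [0.046  0.0469 0.0511] 0.048
```

View pics/hex.png

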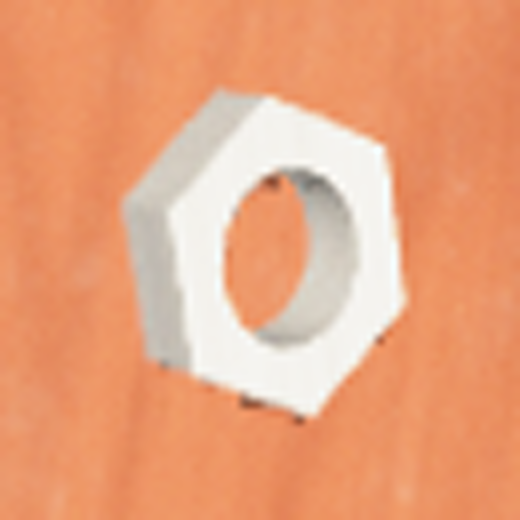

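Request:
{"method": "inch_along", "body": {
  "deltas": [
    {"sx":0.021, "sy":-0.0005, "sz":0.02, "jaw":0.036},
    {"sz":0.025, "jaw":0.036},
    {"sz":0.015, "jaw":0.036},
    {"sz":0.012, "jaw":0.036},
    {"jaw":0.036},
    {"jaw":0.036}
  ]
}}

```text
time: 25.85
position: [0.4439, 0.1746, 0.0482]
tcp_rot: [[0.0, 1.0, -0.001], [1.0, -0.0, -0.0], [-0.0, -0.001, -1.0]]
wrist_force: [0.1, -0.0, -1.0]
width: 0.0431
grip_force: 30.0
```

```bash
python3 look.py w14.png short_stand; python3 - <<'E'
from h import *
im=cv2.imread("pics/w14.png")[120:300,160:350];cv2.imwrite("pics/w14c.png",cv2.resize(im,None,fx=3,fy=3))
E
```

```text
[0.4439 0.1746 0.0482] [[0.0, 1.0, -0.001], [1.0, -0.0, -0.0], [-0.0, -0.001, -1.0]] 25.85
short_stand [([208.6, 257.3], 0.77, [0.4436, 0.1774])] [([207.0, 158.0, 313.0, 249.0], 0.66)]
```

View pics/w14c.png

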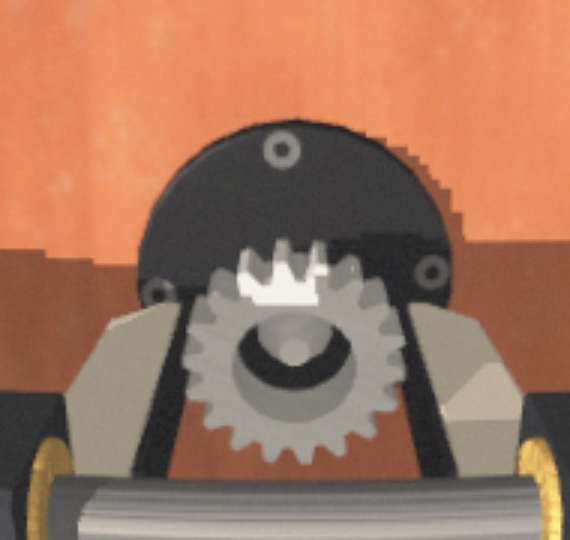

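The pin tip shows inside the bore, less than 2 mm off centre. I nudge 1 mm and lower.

Request:
{"method": "inch_along", "body": {
  "deltas": [
    {"sx":0.001, "sz":0.01, "jaw":0.036},
    {"sz":0.01, "jaw":0.036},
    {"sz":0.005, "jaw":0.036},
    {"jaw":0.036},
    {"jaw":0.036}
  ]
}}

```text
time: 26.5
position: [0.4434, 0.1757, 0.0229]
tcp_rot: [[-0.0, 1.0, -0.001], [1.0, 0.0, -0.0], [-0.0, -0.001, -1.0]]
wrist_force: [0.3, -0.4, -0.6]
width: 0.0431
grip_force: 30.0
```

Request:
{"method": "inch_along", "body": {
  "deltas": [
    {"sz":0.001, "jaw":0.056},
    {"jaw":0.056},
    {"jaw":0.056},
    {"sz":-0.03, "jaw":0.054},
    {"sz":-0.035, "jaw":0.05},
    {"sz":-0.03, "jaw":0.05},
    {"sx":0.003, "sy":0.045, "jaw":0.05},
    {"sx":0.003, "sy":0.045, "jaw":0.05},
    {"sx":0.003, "sy":0.045, "jaw":0.05},
    {"sx":0.003, "sy":0.045, "jaw":0.05},
    {"sy":0.022, "jaw":0.05},
    {"jaw":0.05}
  ]
}}

```text
time: 27.7
position: [0.6483, 0.1872, 0.1167]
tcp_rot: [[0.001, 1.0, 0.002], [1.0, -0.001, -0.0], [-0.0, 0.002, -1.0]]
wrist_force: [-0.3, 1.0, -0.9]
width: 0.0495
grip_force: 0.0
```

Request:
{"method": "inch_along", "body": {
  "deltas": [
    {"sz":0.03, "jaw":0.05},
    {"jaw":0.05},
    {"jaw":0.05}
  ]
}}

```text
time: 28.0
position: [0.6438, 0.1878, 0.0869]
tcp_rot: [[-0.0, 1.0, -0.003], [1.0, 0.0, -0.0], [-0.0, -0.003, -1.0]]
wrist_force: [0.6, -0.0, 0.0]
width: 0.0501
grip_force: 0.0
```

```bash
python3 look.py w15.png hex_collar; python3 - <<'E'
from h import *
c=camera("wrist");st=read_state();save(c,"w16.png");print(st["position"])
p=spot_in(c,"hex_collar")[0]["rect"];l,t,r,b=[int(v) for v in p];r0,c0=t-12,l-12
im=c["color"][r0:b+12,c0:r+12,::-1].copy();cv2.imwrite("pics/hex2.png",cv2.resize(im,None,fx=5,fy=5,interpolation=2));print(p,im.shape)
h=cv2.cvtColor(im,cv2.COLOR_BGR2HSV);m=((h[...,1]<75)&(h[...,2]>80)).astype(np.uint8)
k=max(cv2.findContours(m,0,2)[0],key=cv2.contourArea)[:,0]
W=np.array([atz(c,(y+r0,x+c0),.010,st)[:2] for x,y in k])
print("hex c",(W.max(0)+W.min(0))/2,W.max(0)-W.min(0))
for a in range(0,60,4):
    w=[np.ptp(W@[np.cos(t),np.sin(t)]) for t in np.deg2rad([a,a+60,a+120])];print(a,np.round(w,4),round(np.mean(w),4))
E
```

```text
[0.6438 0.1878 0.0869] [[-0.0, 1.0, -0.003], [1.0, 0.0, -0.0], [-0.0, -0.003, -1.0]] 28.0
hex_collar [([176.9, 260.5], 0.69, [0.646, 0.2052])] [([234.0, 154.0, 290.0, 206.0], 0.78)]
[0.64598998 0.18795341 0.08890765]
[232.4, 153.5, 283.2, 202.2] (73, 75, 3)
hex c [0.64777275 0.205983  ] [0.04223923 0.04253306]
0 [0.0422 0.0439 0.0439] 0.0434
4 [0.0417 0.0432 0.0432] 0.0427
8 [0.041  0.0424 0.0422] 0.0419
12 [0.0402 0.0414 0.0411] 0.0409
16 [0.0392 0.0405 0.0398] 0.0398
20 [0.0391 0.0407 0.04  ] 0.0399
24 [0.0403 0.0416 0.0411] 0.041
28 [0.0414 0.0423 0.0421] 0.0419
32 [0.0425 0.043  0.0428] 0.0428
36 [0.0433 0.0438 0.0434] 0.0435
40 [0.044  0.0443 0.0437] 0.044
44 [0.0444 0.0447 0.0438] 0.0443
48 [0.0446 0.0448 0.0437] 0.0444
52 [0.0446 0.0447 0.0434] 0.0442
56 [0.0443 0.0444 0.0429] 0.0439
```

View pics/w16.png

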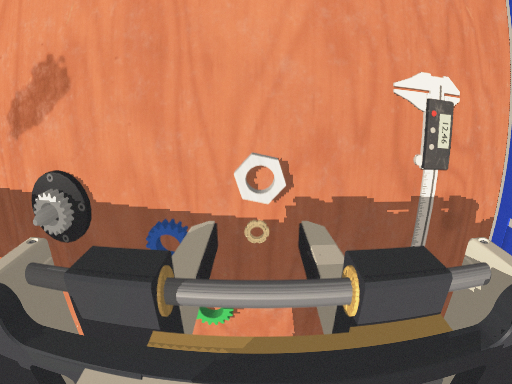

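The hex collar is at (178, 260) with its flat normals at about 18°. The brass ring at (232, 257) is clear. The small gear is seated on the short stand at (212, 53).

Request:
{"method": "inch_along", "body": {
  "deltas": [
    {"sx":0.018, "sy":0.001, "jaw":0.05},
    {"sz":0.01, "az":-0.15, "jaw":0.05},
    {"sz":0.01, "az":-0.15, "jaw":0.05},
    {"sz":0.02, "az":-0.014, "jaw":0.05},
    {"jaw":0.05},
    {"jaw":0.05}
  ]
}}

```text
time: 28.85
position: [0.6464, 0.2066, 0.0473]
tcp_rot: [[-0.309, 0.951, -0.001], [0.951, 0.309, 0.0], [0.0, -0.001, -1.0]]
wrist_force: [0.3, 0.3, 0.5]
width: 0.0501
grip_force: 0.0
```

```bash
python3 look.py w17.png hex_collar; python3 - <<'E'
from h import *
im=cv2.imread("pics/w17.png")[150:300,170:350];cv2.imwrite("pics/w17c.png",cv2.resize(im,None,fx=3,fy=3))
E
```

```text
[0.6464 0.2066 0.0473] [[-0.309, 0.951, -0.001], [0.951, 0.309, 0.0], [0.0, -0.001, -1.0]] 28.85
hex_collar [([213.4, 257.0], 0.61, [0.6462, 0.2059])] [([231.0, 186.0, 289.0, 249.0], 0.6)]
```

View pics/w17c.png

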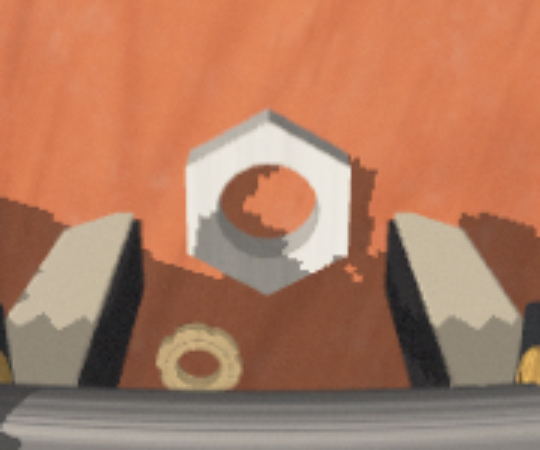

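The flats are square to the jaws. I grip, lift, turn back and carry it to the short stand.

Request:
{"method": "inch_along", "body": {
  "deltas": [
    {"sz":0.025, "jaw":0.05},
    {"sz":0.011, "jaw":0.05},
    {"jaw":0.05},
    {"jaw":0.03},
    {"jaw":0.03},
    {"jaw":0.03},
    {"jaw":0.03},
    {"jaw":0.03}
  ]
}}

```text
time: 29.8
position: [0.6473, 0.2058, 0.0123]
tcp_rot: [[-0.309, 0.951, 0.002], [0.951, 0.309, 0.0], [-0.0, 0.002, -1.0]]
wrist_force: [-0.2, -0.6, 4.3]
width: 0.0372
grip_force: 30.0
```

Request:
{"method": "inch_along", "body": {
  "deltas": [
    {"sz":-0.03, "jaw":0.03},
    {"sz":-0.03, "az":0.1, "jaw":0.03},
    {"sz":-0.03, "az":0.1, "jaw":0.03},
    {"az":0.114, "jaw":0.03},
    {"sx":-0.006, "sy":-0.045, "jaw":0.03},
    {"sx":-0.006, "sy":-0.045, "jaw":0.03},
    {"sx":-0.006, "sy":-0.045, "jaw":0.03},
    {"sx":-0.006, "sy":-0.045, "jaw":0.03},
    {"sx":-0.006, "sy":-0.022, "jaw":0.03},
    {"jaw":0.03},
    {"jaw":0.03}
  ]
}}

```text
time: 30.9
position: [0.4453, 0.1759, 0.1018]
tcp_rot: [[0.0, 1.0, 0.002], [1.0, -0.0, 0.0], [0.0, 0.002, -1.0]]
wrist_force: [0.4, 0.2, -1.1]
width: 0.0375
grip_force: 30.0
```

```bash
python3 look.py w18.png hex_collar short_stand;  python3 - <<'E'
from h import *
im=cv2.imread("pics/w18.png")[120:300,160:350];cv2.imwrite("pics/w18c.png",cv2.resize(im,None,fx=3,fy=3))
E
```

```text
[0.4453 0.1759 0.1018] [[0.0, 1.0, 0.002], [1.0, -0.0, 0.0], [0.0, 0.002, -1.0]] 30.9
hex_collar [([197.2, 257.2], 0.53, [0.4451, 0.1705])] [([221.0, 203.0, 290.0, 272.0], 0.87)]
short_stand [([190.6, 255.4], 0.57, [0.4435, 0.1768])] [([215.0, 149.0, 303.0, 232.0], 0.8)]
```

View pics/w18c.png

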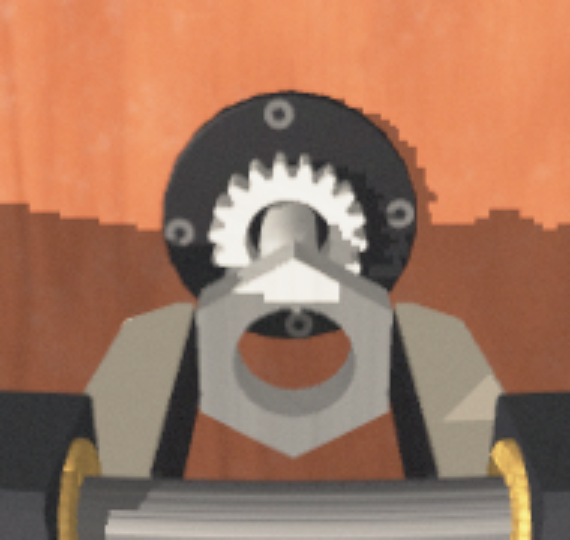

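The collar at column 294 of the crop is over the pin at 292. I lower it.

Request:
{"method": "inch_along", "body": {
  "deltas": [
    {"sy":-0.001, "sz":0.025, "jaw":0.03},
    {"sz":0.012, "jaw":0.03},
    {"sz":0.01, "jaw":0.03},
    {"sz":0.008, "jaw":0.03},
    {"sz":0.006, "jaw":0.03},
    {"jaw":0.03},
    {"jaw":0.03}
  ]
}}

```text
time: 31.85
position: [0.4439, 0.1758, 0.0404]
tcp_rot: [[0.0, 1.0, 0.0], [1.0, -0.0, 0.0], [0.0, 0.0, -1.0]]
wrist_force: [-0.1, 0.5, 0.2]
width: 0.0374
grip_force: 30.0
```

Request:
{"method": "inch_along", "body": {
  "deltas": [
    {"sz":0.003, "jaw":0.03},
    {"jaw":0.03},
    {"jaw":0.05},
    {"jaw":0.05},
    {"jaw":0.05},
    {"sz":-0.03, "jaw":0.05},
    {"sz":-0.035, "jaw":0.05},
    {"sz":-0.04, "jaw":0.05},
    {"sy":-0.04, "jaw":0.05},
    {"sy":-0.04, "sz":-0.02, "jaw":0.05},
    {"jaw":0.05}
  ]
}}

```text
time: 32.95
position: [0.3601, 0.1759, 0.1638]
tcp_rot: [[-0.001, 1.0, 0.0], [1.0, 0.001, 0.0], [0.0, 0.0, -1.0]]
wrist_force: [0.5, -0.5, -0.7]
width: 0.0497
grip_force: 0.0
```

```bash
python3 - <<'E'
from h import *
c=camera("side");save(c,"side2.png");w=camera("wrist");t=c["color"]
a=cv2.resize(t[100:180,230:330,::-1],(400,320));b=cv2.resize(t[225:305,280:380,::-1],(400,320));
cv2.imwrite("pics/fin.png",cv2.hconcat([a,b]))
E
```

```text
(no output)
```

View pics/fin.png

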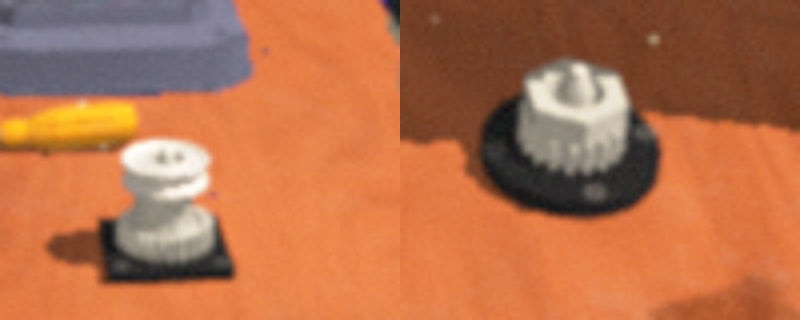

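Both stacks are seated. Left crop: large gear, tube, then pulley at (165, 170). Right crop: small gear with the collar flat on top at (95, 575). The gripper is clear of everything, so I hand the job in.

```bash
python3 -c "
from plant import job_done; print(job_done())"
```

```text
the job is handed in; nothing more can be done
None
```

I handed the job in at about 33 s of the 106 s allowed: both stands are loaded in the order asked, every part looks flat in the last side view, and the gripper has let go and is clear of everything.

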